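Stand the shaving mirror back in its slotted base

ROBOT

A 6-joint arm with a two-finger parallel gripper is mounted at the origin on the work surface. World frame = base frame: x ahead of the robot, y to its left, z up, the work surface at z = 0. Lengths are in m, angles in rad, forces in N, time in s.
With the tool pointing down it reaches from about 0.4 to 0.825 m from the base axis. Payload 7 kg.
Tool frame: the origin (TCP) lies between the finger pads; the fingertips stand 11 mm ahead of it and the grasp point (between the pads) lies 8 mm behind it (arm.tips_ahead is the distance from the TCP to the fingertips, in m); z points along the fingers, x is the direction in which the jaws open and shut, and the axes are right-handed (so a half turn about z gives the same grasp; the last joint's range is limited). The gripper opens to 88 mm and grips with 3 to 60 N. Pads are 19 mm wide; open, the fingers measure 130 mm over their backs; the gripper's body (78 mm by 193 mm) begins 47 mm behind the grasp point.
Start: joints at [1.437, 0.359, 0.012, 0, -1.224, -0.288], TCP at [0.276, 0.616, 0.238] pointing down, gripper open.
Joint ranges: [-3.07, 3.07], [-1.43, 2.12], [-1.02, 1.25], [-3.03, 1.67], [-3.05, -0], [-3.03, 3.03]. Speed limits (rad/s): [2.39, 2.39, 3.01, 3.14, 3.14, 3.14].

INTERFACE

Orientations are given as [roll, pitch, yaw] about the fixed x, y, z axes, in that order (R = Rz(yaw) Ry(pitch) Rx(roll)).
In Python, from station import arm, optics, finder gives the robot as it stands. The module is installed in compiled form; this text tells all that it offers.
- The arm moves only by the tool apply_moves, never from a script. Its argument "increments" is one flat list of numbers, 6 for each row, row after row: the shift along the world's x, y, z in m, then the turn, a rotation vector about the world's x, y, z in rad. In form: [tx, ty, tz, rx, ry, rz, tx, ty, tz, rx, ry, rz, ...]. A call has 1 to 20 rows; each row shifts and turns the pose as measured when the row begins; what a row does not reach is not made up. A row lasts 1/12 s, in which the tool goes at most 41.7 mm and 7.16 degrees, less where a joint would pass 70% of its speed; a pose out of reach is approached as far as the arm can. A call with a gripper value outside its range is refused whole. "hand" is the closure, from 0 (fully open) to 1 (shut), set as the call begins (left out, the last holds). The fingers move at their own pace and stop on an object; "force" is the grip in N (left out, the last holds). Time passes only in rows, so rows that do not move let the fingers close. It gives the time, the measured TCP pose, the force and the opening at its end, in the units of the state.
- arm.get_state(): the state, without advancing time (a new reading comes with each control period).
- optics.grab_frame(name): name is "scene" or "top"; returns the picture (400x640x3 uint8, red, green, blue); there is no depth.
- optics.camera_model(name): a dict with "fx", "fy", "cx", "cy" (pixels), "dist_coeffs" ([k1, k2, p1, p2, k3] as OpenCV has them; the pictures are not rectified), "world_to_cam" (4x4, takes a point from world to camera coordinates). Camera axes: x right, y up, looking along -z (the intrinsics and any distortion apply to the point x, -y, -z); pixel columns grow to the right and rows downward; lengths in m; the calibration is good to about 2 mm. A picture is of the moment at which its call begins. camera_model takes no time and is no camera call.
- arm.job_done(): hands the job in, once; it reports no verdict.
Trained networks look in the newest picture that a camera, given by its name, has taken for a name from the list of things; names that differ only in an ending like _2 or _b are one class to them, and where a whole thing is asked for, a point or a joint stands for the part that bears it (a point fixed in the world has none). Each returns a list of dicts, best first, with "conf" (0 to 1); they miss things now and then, are a little off and sometimes report something else, mostly with a low value. They report only what shows in the picture. A call takes as long as a camera call. They do not tell look-alikes from the thing itself.
- finder.find_in(camera, name): "box" ([left, top, right, bottom] in pixels, round what is visible of it).
- finder.landmark_of(camera, name): "point" ([column, row] in pixels: a listed point, or the origin of a listed thing).
The state is a dict: "t": time; "q": joint angles; "qd": joint speeds; "joint_efforts": joint torques, N m; "eef_pos": TCP position; "ee_rot": TCP orientation; "force": force on the tool from outside, world axes, zero at the start; "moment": the same for the moment, N m; "width": finger opening in m.
Only numpy, scipy, OpenCV 4.12 (cv2) and the standard library are available. Lean on these libraries where they do the work, as an engineer would, in place of code of your own. Each camera call takes 0.05 s, during which the arm holds its last target. There are 200 camera calls.

TASK

The shaving mirror has been wiped and left leaning on the white sloped drying rest. Take it off the rest and stand it upright in the long slot of its wooden base, with the glass facing the side where the base has its shallow tray, and lower it all the way to the bottom of the slot before you let go. Leave the other things on the counter where they are.

Things in the scene. Friction and masses are not known exactly. Their poses are not given: they have to be found in the camera images.
- mirror: Loose shaving mirror: flat plate in an aluminium frame, 12 mm thick (x), 110 mm wide (y), 160 mm tall (z), about 0.3 kg. Origin: centre of its lower edge; z runs to the top edge, x points out of the glass (the back is black). It starts leaning on the rest 30 degrees from vertical; its top 65 mm stand free beyond the rest's back board, open underneath.
- mirror_top (a point): Centre of the mirror's top edge face, 160 mm along the mirror's z from its origin; the edge is 12 mm thick.
- mirror_front (a point): Imaginary point 100 mm straight out in front of the glass, at half the mirror's height; it shows which way the glass faces.
- rest: White plastic drying rest, fixed, 115 x 130 x 110 mm. Its back board (130 mm wide, 95 mm up the slope) leans 30 degrees towards its -x; a ledge with a 12 mm lip holds the mirror's lower edge. Origin: on the counter under its middle; z up, y along its width. The glass of the resting mirror looks to +x and up; the mirror's lower edge is 30 mm along +x, 26 mm up.
- base: Wooden mirror base, fixed: a block 66 x 150 x 45 mm (x, y, z) with one long slot in its top along y, and a shallow open tray 60 x 150 x 14 mm joined to its +x side. Origin: on the counter under the line where block and tray meet; z up, +x from block to tray. The slot is centred at x = -33 mm.
- slot (a point): Centre of the slot's floor, 10 mm above the counter, axes as the base. The slot is 16 mm wide (x), 119 mm long (y), 35 mm deep, with a 4 mm chamfer at its mouth (mouth 45 mm above the counter).
- tumbler: Bystander: clear plastic tumbler, loose, 72 mm across the rim, 100 mm tall; origin under its middle.
- lotion: Bystander: white round bottle, loose, 52 mm across, 150 mm tall; origin under its middle.
- jar: Bystander: white cream jar, loose, 64 mm across, 55 mm tall; origin under its middle.
- gel: Bystander: grey plastic bottle, loose, 48 mm across, 170 mm tall; origin under its middle.
- brush: Bystander: paddle hairbrush lying bristles up, loose, 210 mm long (its x), 60 mm wide, 35 mm tall; origin under its middle.
- soapdish: Bystander: round glass soap dish with a bar of soap, fixed, 100 mm across, 25 mm tall; origin under its middle.
- basin: White hand basin with a tap, fixed, 400 x 280 x 110 mm (x, y, z), tap 253 mm tall at its +y side; origin under its middle.
Things that resemble listed ones, but are neither listed nor needed, are in the scene too. There is more than one size of the base; the one meant has the size given above. Of the things that look like the mirror, the smaller one is meant.

How it is judged:
On the way, in this order (a step that is already met when the one before it is completed fails the run):
1. the mirror is held by the fingers, clear of the rest, its lower edge more than 60 mm above the counter (height (world z) of mirror above 0.06 m and contact force between mirror and the fingers above 0.5 N and contact force between mirror and rest below 0.05 N), for 0.1 s.
2. the mirror, still held by the fingers, stands in the slot with its lower edge within 8 mm of the slot's floor (z of mirror in the frame of slot below 0.008 m and horizontal distance between mirror and slot below 0.012 m and angle between mirror's own z axis and vertical below 0.15 rad and contact force between mirror and the fingers above 0.5 N), for 0.1 s.
At the end, for the whole second after the job is handed in: The mirror stands in the base's slot, its lower edge within 5 mm of the slot's floor and within 12 mm of the slot's centre, upright within 0.15 rad, in line with the slot within 0.15 rad, its glass facing the tray side, at rest (z of mirror in the frame of slot below 0.005 m and horizontal distance between mirror and slot below 0.012 m and angle between mirror's own z axis and vertical below 0.15 rad and angle between the y axis of mirror and the y axis of base, either way round below 0.15 rad and x of mirror_front in the frame of slot above 0.06 m and linear speed of mirror below 0.02 m/s); the robot touches nothing.
It fails at once if a loose bystander (tumbler, lotion, jar, gel or brush) is moved more than 30 mm (distance of any of tumbler, lotion, jar, gel, brush from where it was at the start of the episode above 0.03 m).
It fails at once if the upright tumbler or a bottle is tipped over (angle between any of tumbler, lotion, gel's own z axis and vertical above 0.6 rad).
It also fails if it takes over 48 s, if anything falls off the work surface, if the arm or the gripper's body presses on something with over 40 N, if the wrist force passes 120 N, or if a joint passes its speed limit or range.

## Working session

There is one attempt and no reset: what is moved stays moved. The work goes in short steps, Python scripts to look and compute and a tool call to move; the robot and the scene stay as the last step left them, time stands still between calls to the robot, and variables do not carry over. Pictures are saved under pics/ and viewed, about 8 in all and at most 12, crops included, and the job is handed in when it is done.

Besides the shell and the picture viewer there is one more tool, called by a JSON object that holds its "fn" and its "kwargs", one argument or row to a line. apply_moves: Moves the arm, as the interface text tells. Its arguments: {"type":"object","properties":{"increments":{"type":"array"},"hand":{"type":"number"},"force":{"type":"number"}},"required":["increments"]}

```bash
mkdir -p pics; cat > h.py <<'E'
import numpy as np, cv2
from station import arm, optics, finder
from scipy.optimize import least_squares
def proj(cam,P):
    m=optics.camera_model(cam); W=np.array(m["world_to_cam"])
    P=np.atleast_2d(P); c=P@W[:3,:3].T+W[:3,3]; c=c*[1,-1,-1]
    K=np.array([[m["fx"],0,m["cx"]],[0,m["fy"],m["cy"]],[0,0,1.]])
    return cv2.projectPoints(c.reshape(-1,1,3),np.zeros(3),np.zeros(3),K,np.array(m["dist_coeffs"]))[0][:,0]
def ray(cam,px):
    m=optics.camera_model(cam); W=np.array(m["world_to_cam"])
    K=np.array([[m["fx"],0,m["cx"]],[0,m["fy"],m["cy"]],[0,0,1.]])
    u=cv2.undistortPoints(np.array(px,float).reshape(1,1,2),K,np.array(m["dist_coeffs"]))[0,0]
    d=W[:3,:3].T@np.array([u[0],-u[1],-1.]); return -W[:3,:3].T@W[:3,3], d/np.linalg.norm(d)
def onz(cam,px,z):
    o,d=ray(cam,px); return o+d*(z-o[2])/d[2]
def tri(p1,p2,c1="scene",c2="top"):
    o1,d1=ray(c1,p1);o2,d2=ray(c2,p2)
    s=np.linalg.lstsq(np.c_[d1,-d2],o2-o1,rcond=None)[0]
    a,b=o1+s[0]*d1,o2+s[1]*d2; return (a+b)/2,np.linalg.norm(a-b)
def save(cam,n):
    im=optics.grab_frame(cam); cv2.imwrite(f"pics/{n}.png",im[:,:,::-1]); return im
E
python3 - <<'E'
from h import *
np.set_printoptions(precision=3,suppress=True)
for c in("scene","top"):
    save(c,c+"0"); m=optics.camera_model(c); W=np.array(m["world_to_cam"]); print(c,-W[:3,:3].T@W[:3,3],m["fx"],m["dist_coeffs"])
    for n in("mirror","rest","base","slot","mirror_top"):
        print(n,"L",[(np.round(d["point"]),round(d["conf"],2)) for d in finder.landmark_of(c,n)])
        if n in("mirror","base","rest"):print("  B",[(np.round(d["box"]),round(d["conf"],2)) for d in finder.find_in(c,n)])
print(arm.get_state())
E
```

```text
scene [1.208 0.606 1.586] 449.57914753456924 [-0.064  0.     0.     0.     0.   ]
mirror L [(array([334., 264.]), 0.74), (array([391., 196.]), 0.64), (array([331., 262.]), 0.63)]
  B [(array([322., 224., 358., 269.]), 0.96), (array([373., 193., 419., 245.]), 0.91)]
rest L []
  B [(array([321., 248., 358., 274.]), 0.68)]
base L [(array([293., 144.]), 0.85), (array([268., 196.]), 0.66), (array([259., 124.]), 0.66)]
  B [(array([245., 174., 287., 218.]), 0.97), (array([247., 110., 277., 136.]), 0.9), (array([278., 129., 310., 154.]), 0.76), (array([308., 191., 332., 215.]), 0.25)]
slot L [(array([267., 191.]), 0.85), (array([296., 141.]), 0.8), (array([263., 120.]), 0.58), (array([337., 267.]), 0.27)]
mirror_top L [(array([342., 226.]), 0.63), (array([397., 247.]), 0.61)]
top [0.37  0.034 1.574] 464.7797875060288 [-0.093  0.     0.     0.     0.   ]
mirror L [(array([274., 272.]), 0.94), (array([270., 152.]), 0.87), (array([396., 167.]), 0.3)]
  B [(array([254., 148., 285., 180.]), 0.95), (array([212., 206., 292., 290.]), 0.7)]
rest L [(array([328., 152.]), 0.26)]
  B [(array([249., 145
[... 221 characters left out ...]
, (array([372., 148., 419., 189.]), 0.72), (array([408., 242., 442., 274.]), 0.72), (array([320., 137., 340., 158.]), 0.57)]
slot L [(array([420., 262.]), 0.95), (array([478., 261.]), 0.83), (array([397., 176.]), 0.62)]
mirror_top L [(array([227., 219.]), 0.92), (array([270., 174.]), 0.63)]
{'t': 0.9, 'q': array([ 1.437,  0.359,  0.012, -0.   , -1.224, -0.288]), 'qd': array([0.   , 0.001, 0.001, 0.   , 0.001, 0.   ]), 'joint_efforts': array([  0.   , -58.236,  29.331,   7.003,   0.012,  -0.   ]), 'eef_pos': array([0.276, 0.616, 0.238]), 'ee_rot': array([ 3.142,  0.   , -1.993]), 'force': array([-0.583,  0.461,  0.698]), 'moment': array([-0.009,  0.069, -0.001]), 'width': 0.08762329814479589}
```

View pics/scene0.png

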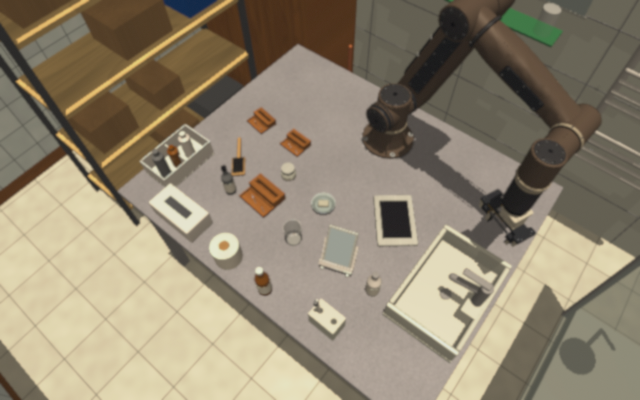

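View pics/top0.png

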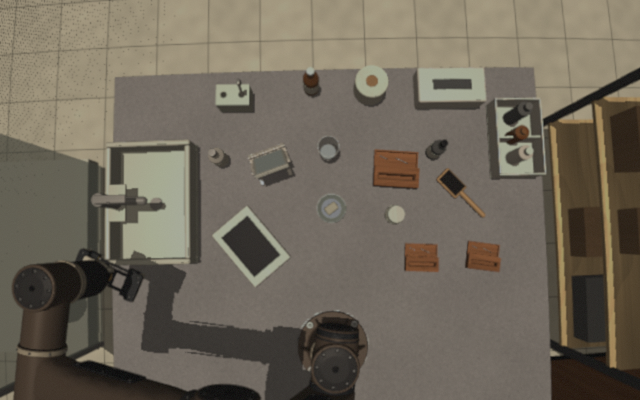

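The small mirror on its rest is at scene (340,248) and top (270,163). The large base is at scene (263,195) and top (396,168), about 45 px wide, which matches 150 mm. The other two bases are smaller, and the big plate is at top (250,245). Next I'll crop in closer.

```bash
python3 - <<'E'
import cv2,numpy as np
s=cv2.imread("pics/scene0.png");t=cv2.imread("pics/top0.png")
def c(im,x,y,w=50,h=36): return cv2.resize(im[y-h:y+h,x-w:x+w],None,fx=4,fy=4,interpolation=cv2.INTER_CUBIC)
cv2.imwrite("pics/crop0.png",np.vstack([np.hstack([c(s,340,250),c(s,263,195)]),np.hstack([c(t,270,163),c(t,396,168)])]))
E
```

```text
(no output)
```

View pics/crop0.png

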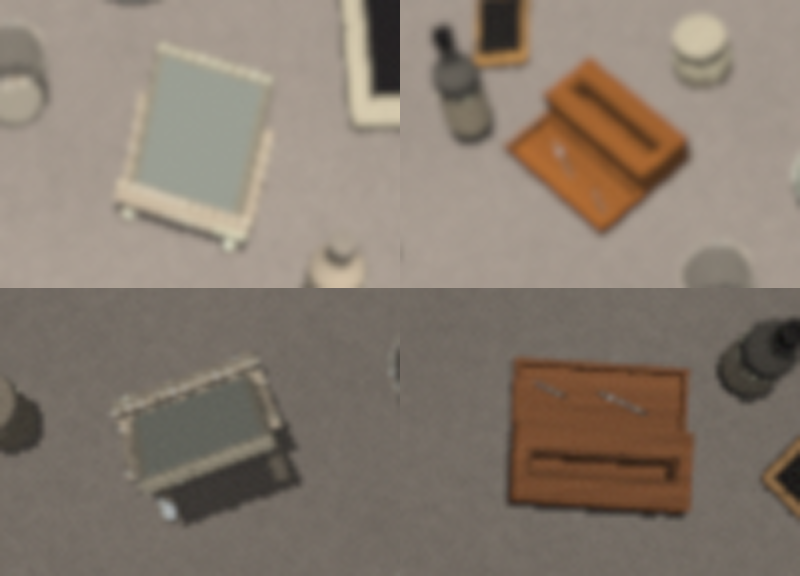

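The crop shows the mirror's lip side pointing toward +x world (away from the robot), and the base's tray also faces +x. I'll fit both poses from corners seen in the two views.

```bash
cat > fit.py <<'E'
from h import *
np.set_printoptions(precision=4,suppress=True)
a=np.radians(30); mz=np.array([-np.sin(a),0,np.cos(a)]); mx=np.array([np.cos(a),0,np.sin(a)])
mo=np.array([.03,0,.026])
def mc(x,y,z): return mo+mx*x+mz*z+np.array([0,y,0])
M=[("scene",mc(-.006,-.055,.16),(358,232)),("scene",mc(-.006,.055,.16),(330,225)),
("top",mc(-.006,.055,.16),(257,176.75)),("top",mc(-.006,-.055,.16),(289.25,164.25))]
# scene left = smaller y? resolved by residual
B=[("scene",(-.066,-.075,.045),(260.5,174)),("scene",(-.066,.075,.045),(285,196)),("scene",(0,-.075,.045),(250,183.5)),
("scene",(.06,-.075,.014),(240,196)),("scene",(.06,.075,.014),(263.75,217)),
("top",(-.066,.075,.045),(373.5,185.75)),("top",(-.066,-.075,.045),(418.5,188.75)),("top",(0,.075,.045),(374,167.5)),("top",(0,-.075,.045),(419.25,168.25)),
("top",(.06,.075,.014),(374.75,149.5)),("top",(.06,-.075,.014),(418,152.5)),
("scene",(-.033,-.0595,.045),(257.5,180.25)),("scene",(-.033,.0595,.045),(277.25,195.75)),
("top",(-.033,.0595,.045),(378,176.25)),("top",(-.033,-.0595,.045),(415.5,177.5))]
def fit(L,g,free_z):
    def T(p,X):
        c,s=np.cos(p[2]),np.sin(p[2]); return np.array([c*X[0]-s*X[1]+p[0],s*X[0]+c*X[1]+p[1],X[2]+(p[3] if free_z else 0)])
    f=lambda p:np.concatenate([proj(c,T(p,np.array(X)))[0]-u for c,X,u in L])
    r=least_squares(f,g,loss="soft_l1"); print(r.x,"\n",f(r.x).reshape(-1,2)); return r.x
if __name__=="__main__":
    for z in(0,1):
        g=[.49,.2,.3,0][:3+z]; fit([(c,X,u) for c,X,u in M],g,z)
        fit(M[:2][::-1]and[(M[0][0],M[0][1],M[1][2]),(M[1][0],M[1][1],M[0][2])]+M[2:],g,z)
        fit(B,[.47,-.23,0,0][:3+z],z)
    for n,p,q in(("topA",(358,232),(257,176.75)),("topB",(330,225),(289.25,164.25)),("blk",(285,196),(373.5,185.75)),("blk2",(260.5,174),(418.5,188.75))): print(n,*tri(p,q))
    for n in("tumbler","lotion","jar","gel","brush","soapdish"):
        d=finder.landmark_of("top",n); print(n,[(onz("top",x["point"],0)[:2],round(x["conf"],2)) for x in d[:2]])
E
python3 fit.py
```

```text
[0.6238 0.189  0.3885] 
 [[-31.3349  -7.2566]
 [ 26.225    7.1093]
 [ -0.3035   0.9607]
 [  0.3424  -0.8981]]
[0.6223 0.1905 0.3685] 
 [[-2.3774 -0.4823]
 [-0.971   0.3996]
 [-1.2614  1.2551]
 [-0.3373  0.045 ]]
[ 0.59  -0.23  -0.079] 
 [[-0.4098 -1.7907]
 [-0.0217 -3.5742]
 [-1.5694 -1.7672]
 [-1.1702 -1.3111]
 [-0.4027 -1.1546]
 [-0.6378 -0.0673]
 [-0.707  -0.6501]
 [-0.2899 -1.524 ]
 [-0.7765  0.1895]
 [-1.3754  0.4047]
 [-0.8832 -0.1473]
 [-0.703  -1.2504]
 [-0.7174 -0.4862]
 [-0.0599 -0.1891]
 [-1.9769  0.4972]]
[ 0.6285  0.1915  0.3777 -0.0326] 
 [[-31.3801  -1.8047]
 [ 25.6429  12.7792]
 [  0.0208   0.6742]
 [  0.0726  -0.5171]]
[ 0.6223  0.1905  0.3691 -0.0003] 
 [[-2.3809 -0.4495]
 [-0.9739  0.4151]
 [-1.2347  1.2878]
 [-0.3254  0.0596]]
[ 0.5901 -0.2331 -0.0813 -0.0129] 
 [[-0.5117 -0.389 ]
 [-0.3464 -2.2083]
 [-1.6221 -0.4274]
 [-1.1823 -0.0751]
 [-0.6382  0.0336]
 [-0.2002  0.2614]
 [-0.6488 -0.2402]
 [ 0.1844 -1.0306]
 [-0.6788  0.7628]
 [-0.8689  1.019 ]
 [-0.7362  0.5449]
 [-0.8031  0.1173]
 [-0.9954  0.8506]
 [ 0.3567  0.2307]
 [-1.8603  0.9809]]
topA [0.5519 0.2212 0.1654] 0.008762013752114318
topB [0.5884 0.1224 0.1591] 0.009631781069821491
blk [ 0.5318 -0.154   0.0164] 0.0037630313196233786
blk2 [ 0.5168 -0.3043  0.0268] 0.003689620962180472
tumbler [(array([0.6613, 0.001 ]), 0.65)]
lotion [(array([0.6444, 0.3558]), 0.54), (array([ 0.5925, -0.2306]), 0.49)]
jar [(array([ 0.4341, -0.2182]), 0.54)]
gel [(array([ 0.6524, -0.3679]), 0.68)]
brush [(array([ 0.5133, -0.4627]), 0.75), (array([0.6422, 0.3638]), 0.59)]
soapdish [(array([ 0.4667, -0.0038]), 0.63)]
```

```bash
cat > go.py <<'E'
from h import *
from scipy.spatial.transform import Rotation as R
import sys
np.set_printoptions(precision=4,suppress=True)
def target(yaw,tilt):  # mirror frame yaw, lean back
    c,s=np.cos(yaw),np.sin(yaw); 
    z=np.array([np.sin(tilt)*c,np.sin(tilt)*s,-np.cos(tilt)]); x=-np.array([np.cos(tilt)*c,np.cos(tilt)*s,np.sin(tilt)])
    return R.from_matrix(np.c_[x,np.cross(z,x),z])
def delta(p,yaw,tilt):
    s=arm.get_state(); Rc=R.from_euler("xyz",s["ee_rot"]); d=(target(yaw,tilt)*Rc.inv()).as_rotvec()
    print("t",s["t"],"q",s["q"],"pos",s["eef_pos"],"F",s["force"],"w",s["width"]); print("dpos",np.array(p)-s["eef_pos"],"drot",d)
if __name__=="__main__":
    v=list(map(float,sys.argv[1:])); delta(v[:3],v[3],v[4])
E
python3 go.py .542 .16 .35 .368 .5236
```

```text
t 1.2 q [ 1.4371  0.3586  0.0119 -0.     -1.2241 -0.2881] pos [0.2764 0.6158 0.2375] F [0.3892 0.5061 0.7205] w 0.08769752222673863
dpos [ 0.2656 -0.4558  0.1125] drot [ 0.3693 -0.3897 -0.7627]
```

{"fn": "apply_moves", "kwargs": {
  "increments": [0,0,0.035,0,0,0,0,0,0.035,0,0,0,0,0,0.035,0,0,0,0,0,0.035,0,0,0]
}}

```text
t: 1.53
eef_pos: [0.2745, 0.611, 0.3714]
ee_rot: [-3.139, -0.019, -1.993]
force: [0.1, 1.6, -0.4]
width: 0.0876
```

{"fn": "apply_moves", "kwargs": {
  "increments": [0.017,-0.0285,0,0.023,-0.0245,-0.048,0.017,-0.0285,0,0.023,-0.0245,-0.048,0.017,-0.0285,0,0.023,-0.0245,-0.048,0.017,-0.0285,0,0.023,-0.0245,-0.048,0.017,-0.0285,0,0.023,-0.0245,-0.048,0.017,-0.0285,0,0.023,-0.0245,-0.048,0.017,-0.0285,0,0.023,-0.0245,-0.048,0.017,-0.0285,0,0.023,-0.0245,-0.048,0.017,-0.0285,0,0.023,-0.0245,-0.048,0.017,-0.0285,0,0.023,-0.0245,-0.048,0.017,-0.0285,0,0.023,-0.0245,-0.048,0.017,-0.0285,0,0.023,-0.0245,-0.048,0.017,-0.0285,0,0.023,-0.0245,-0.048,0.017,-0.0285,0,0.023,-0.0245,-0.048,0.017,-0.0285,0,0.023,-0.0245,-0.048,0.017,-0.0285,0,0.023,-0.0245,-0.048]
}}

```text
t: 2.87
eef_pos: [0.5531, 0.1417, 0.3874]
ee_rot: [3.13, 0.557, -2.812]
force: [0.8, 0.2, -0.2]
width: 0.0878
```

```bash
python3 go.py .542 .16 .25 .368 .5236
```

```text
t 2.8667 q [ 0.7091 -0.214  -0.5134  0.2709 -0.7621 -0.5245] pos [0.5531 0.1417 0.3874] F [ 0.7956  0.2153 -0.2209] w 0.08778110139954987
dpos [-0.0111  0.0183 -0.1374] drot [-0.0209  0.0274  0.0327]
```

{"fn": "apply_moves", "kwargs": {
  "increments": [-0.003,0.0045,-0.034,-0.005,0.007,0.008,-0.003,0.0045,-0.034,-0.005,0.007,0.008,-0.003,0.0045,-0.034,-0.005,0.007,0.008,-0.003,0.0045,-0.034,-0.005,0.007,0.008,0,0,0,0,0,0,0,0,0,0,0,0]
}}

```text
t: 3.37
eef_pos: [0.5418, 0.151, 0.2519]
ee_rot: [3.136, 0.533, -2.789]
force: [0.2, 0.2, 2.0]
width: 0.0876
```

```bash
python3 go.py .542 .16 .227 .368 .5236; python3 - <<'E'
from h import *
a=save("scene","s1");b=save("top","t1")
c=lambda im,x,y,w=50,h=50:cv2.resize(im[y-h:y+h,x-w:x+w],None,fx=4,fy=4,interpolation=cv2.INTER_CUBIC)
cv2.imwrite("pics/crop1.png",np.hstack([c(a,345,240),c(b,270,175)])[:,:,::-1])
for n in ("scene","top"): print(proj(n,arm.get_state()["eef_pos"]))
E
```

```text
t 3.3667 q [ 0.7073 -0.1291 -0.8046  0.4307 -0.4234 -0.7053] pos [0.5418 0.151  0.2519] F [0.2131 0.2025 2.0041] w 0.08761336663305155
dpos [ 0.0002  0.009  -0.0249] drot [-0.0075  0.007   0.0128]
[[343.5345643  207.09613577]]
[[275.99618949 176.41876719]]
```

View pics/crop1.png

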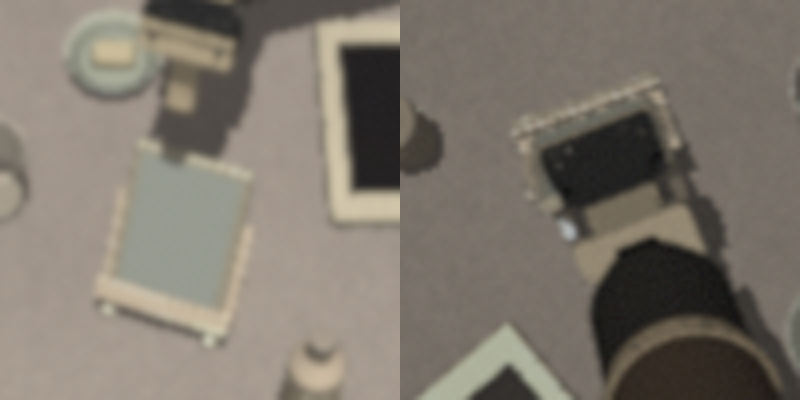

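```bash
python3 - <<'E'
from go import *
s=arm.get_state(); Rm=R.from_euler("xyz",s["ee_rot"]).as_matrix(); p=s["eef_pos"]
for z in(.011,-.03):
  for y in(-.0095,.0095):
    for n,o in(("scene",(345,240)),("top",(270,175))):
      q=proj(n,p+Rm@np.array([-.044,y,z]))[0]; print(z,y,n,q,((q-np.array(o)+50+.375)*4))
# model of mirror top front corners with rest fit
c,sn=np.cos(.368),np.sin(.368);a=np.radians(30)
for y in(-.055,.055):
  X=np.array([.03-.08+.0052,y,.026+.1386+.003]); w=np.array([.6223+c*X[0]-sn*X[1],.1905+sn*X[0]+c*X[1],X[2]])
  for n,o in(("scene",(345,240)),("top",(270,175))): print(n,w,((proj(n,w)[0]-np.array(o)+50+.375)*4))
E
```

```text
0.011 -0.0095 scene [337.2507 214.8382] [170.5026 100.8528]
0.011 -0.0095 top [273.1559 160.5282] [214.1235 143.613 ]
0.011 0.0095 scene [342.6135 216.306 ] [191.9538 106.724 ]
0.011 0.0095 top [266.9395 162.9883] [189.2578 153.4532]
-0.03 -0.0095 scene [339.2172 204.3931] [178.3689  59.0726]
-0.03 -0.0095 top [274.7233 165.3876] [220.3931 163.0506]
-0.03 0.0095 scene [344.653  205.8579] [200.1121  64.9316]
-0.03 0.0095 top [268.3287 167.9202] [194.815  173.1808]
scene [0.6003 0.1231 0.1676] [128.5981 145.9751]
top [0.6003 0.1231 0.1676] [271.5344 145.1076]
scene [0.5607 0.2257 0.1676] [246.9333 177.8276]
top [0.5607 0.2257 0.1676] [138.3272 200.0594]
```

The projected fingertip at crop (181,104) matches the picture at about (180,108), so the fit can be trusted to a few mm. I'll approach along the mirror's plane.

{"fn": "apply_moves", "kwargs": {
  "increments": [0,0.003,-0.009,-0.003,0.002,0.004,0,0.003,-0.009,-0.003,0.002,0.004,0,0.003,-0.009,-0.002,0.002,0.004,0,0,0,0,0,0,0.008,0.003,-0.0144,0,0,0,0.008,0.003,-0.0144,0,0,0,0.008,0.003,-0.0144,0,0,0,0.008,0.003,-0.0144,0,0,0,0.008,0.003,-0.0144,0,0,0,0,0,0,0,0,0]
}}

```text
t: 4.3
eef_pos: [0.5927, 0.1823, 0.1934]
ee_rot: [3.141, 0.558, -2.766]
force: [1.1, -1.2, 0.5]
width: 0.0873
```

```bash
python3 go.py .589 .1785 .1404 .368 .5236
```

```text
t 4.3 q [ 0.4044  0.0354 -0.9732  1.2518 -0.0158 -1.2765] pos [0.5927 0.1823 0.1934] F [ 1.136  -1.2028  0.4787] w 0.08733463675135117
dpos [-0.0037 -0.0038 -0.053 ] drot [-0.0127  0.0315 -0.0074]
```

The last move hit a wrist limit: q5 is near 0 and q3 is near −1.02. I'll identify the arm's kinematics from the logged states, then solve for a grasp that stays inside the joint ranges.

```bash
cat > kin.py <<'E'
from go import *
D=[([1.4371,.3586,.0119,0,-1.2241,-.2881],[.2764,.6158,.2375],[3.142,0,-1.993]),
([.7091,-.214,-.5134,.2709,-.7621,-.5245],[.5531,.1417,.3874],[3.13,.557,-2.812]),
([.7073,-.1291,-.8046,.4307,-.4234,-.7053],[.5418,.151,.2519],[3.136,.533,-2.789]),
([.4044,.0354,-.9732,1.2518,-.0158,-1.2765],[.5927,.1823,.1934],[3.141,.558,-2.766])]
def Rr(ax,a): return R.from_euler(ax,a)
sg=(-1,-1,-1,-1)
def fk(k,q,sg=sg):
    h,a1,L2,a3,L4,b,L6,a6=k[:8]
    r=Rr("z",q[0]); p=np.array([0,0,h])+r.apply([a1,0,0])
    r=r*Rr("y",q[1]); p=p+r.apply([0,0,L2]); r=r*Rr("y",sg[0]*q[2]); p=p+r.apply([L4,0,a3])
    r=r*Rr("x",sg[1]*q[3]); p=p+r.apply([0,b,0]); r=r*Rr("y",sg[2]*q[4]); p=p+r.apply([L6,0,a6]); r=r*Rr("x",sg[3]*q[5])
    return p,r*R.from_rotvec(k[8:11])
def res(k,sg):
    o=[]
    for q,p,e in D:
        P,r=fk(k,q,sg); o+=list((P-p)*5)+list((r*Rr("xyz",e).inv()).as_rotvec())
    return np.array(o+list(.002*(k[:8]-K0[:8])))
K0=np.r_[.3,0,.45,0,.4,-.19,.25,0,R.from_matrix([[0,0,1],[0,1,0],[-1,0,0]]).as_rotvec()]
def ident():
    best=None
    for s in[(-1,x,y,z) for x in(1,-1) for y in(-1,1) for z in(1,-1)]:
        for g in(K0,np.r_[K0[:8],R.from_matrix([[0,0,1],[0,-1,0],[1,0,0]]).as_rotvec()]):
            r=least_squares(lambda k:res(k,s),g)
            if best is None or r.cost<best[0]: best=(r.cost,s,r.x,abs(res(r.x,s)[:24]).max())
    return best
E
python3 - <<'E'
from kin import *
b=ident(); print(b)
E
```

```text
(np.float64(7.329892665565859e-07), (-1, -1, -1, -1), array([ 0.1988, -0.    ,  0.6016,  0.    ,  0.4635, -0.1918,  0.3671,
        0.0001,  0.0003, -4.7127,  0.0001]), np.float64(0.0004998964494295284))
```

```bash
cat >> kin.py <<'E'
K=np.array([.1988,0,.6016,0,.4635,-.1918,.3671,.0001,.0003,-4.7127,.0001])
lo=np.array([-3.07,-1.43,-1.02,-3.03,-3.05,-3.03])+.02; hi=np.array([3.07,2.12,1.25,1.67,-.02,3.03])-.02
def grasp(yaw,tilt,psi): # psi: tool leans in mirror plane
    t=target(yaw,tilt); return t*Rr("x",psi)
def ik(p,Rt,n=30,seed=0,near=None):
    rng=np.random.default_rng(seed); S=[]
    for i in range(n):
        g=near if (near is not None and i==0) else np.clip(rng.uniform(lo,hi),[-.8,-1,-1,-3,-2.5,-3],[1.5,1.5,1.2,1.6,-.05,3])
        f=lambda q:(lambda P,r:np.r_[(P-p)*4,(r*Rt.inv()).as_rotvec()])(*fk(K,q))
        r=least_squares(f,np.clip(g,lo+1e-3,hi-1e-3),bounds=(lo,hi))
        if r.cost<1e-7 and not any(np.abs(r.x-s).max()<.05 for s in S): S.append(r.x)
    return S
E
python3 - <<'E'
from kin import *
top=np.array([.5757,.1735,.1646]);c,s=np.cos(.368),np.sin(.368);mz=np.array([-.5*c,-.5*s,.866])
for psi in np.radians([-45,-30,-15,0,15,30,45]):
    p=top-mz*.024
    print("psi",round(np.degrees(psi)),"toolz",grasp(.368,.5236,psi).apply([0,0,1]))
    for q in ik(p,grasp(.368,.5236,psi)): print("   G",q,"margin",np.minimum(q-lo,hi-q).min())
    for q in ik(np.array([.557,-.2274,.17-.024]),grasp(-.08,0,psi)): print("   P",q,"m",np.minimum(q-lo,hi-q).min())
E
```

```text
psi -45 toolz [ 0.0755  0.787  -0.6124]
   G [-0.0166  0.4243 -0.1175 -1.0119 -1.1927  1.0896] margin 0.8825341456739615
   P [-0.5305  0.5828  0.1762 -0.6898 -1.5741  0.5973] m 1.0538467248611871
psi -30 toolz [ 0.2241  0.6223 -0.75  ]
   G [ 0.147   0.2753 -0.2483 -0.8682 -0.8686  0.8875] margin 0.7516874516545281
   P [-0.3985  0.4692  0.0556 -0.5063 -1.3649  0.4767] m 1.055648118744461
psi -15 toolz [ 0.3575  0.4152 -0.8365]
   G [ 0.4305  0.1627 -0.4433 -0.514  -0.4825  0.4082] margin 0.4425226827269817
   P [-0.2368  0.3758 -0.0947 -0.2828 -1.1575  0.2784] m 0.905270319679153
psi 0 toolz [ 0.4665  0.1799 -0.866 ]
   P [-0.0631  0.313  -0.2775  0.     -0.9806 -0.017 ] m 0.7224664647630203
psi 15 toolz [ 0.5437 -0.0677 -0.8365]
   P [ 0.0865  0.2904 -0.473   0.3373 -0.8807 -0.3921] m 0.5270122087119007
psi 30 toolz [ 0.5839 -0.3107 -0.75  ]
   G [ 0.6779  0.2197 -0.9924  1.5375 -0.6542 -1.8684] margin 0.007607765669339184
   P [ 0.1886  0.3148 -0.6319  0.6656 -0.8956 -0.7641] m 0.3681234263036153
psi 45 toolz [ 0.5843 -0.5326 -0.6124]
   G [ 0.8807  0.3666 -0.9159  1.3089 -0.9568 -1.9005] margin 0.08411854079387748
   P [ 0.2601  0.3875 -0.7288  0.9058 -1.0103 -1.0601] m 0.27121018592817336
```

A 15° lean within the mirror's plane (psi = −15°) gives comfortable joint margins for both the grasp and the placement. I'll back up and reorient.

```bash
cat >> go.py <<'E'
def d2(p,yaw,tilt,psi=-15):
    s=arm.get_state(); Rc=R.from_euler("xyz",s["ee_rot"]); T=target(yaw,tilt)*R.from_euler("x",np.radians(psi))
    print("t",s["t"],"q",s["q"],"pos",s["eef_pos"],"F",s["force"],"w",s["width"]); print("dpos",np.array(p)-s["eef_pos"],"drot",(T*Rc.inv()).as_rotvec(),"tz",T.apply([0,0,1]))
E
cat > d2.sh <<'E'
python3 -c "
import sys;sys.argv=['x']
from go import *
d2([$1,$2,$3],$4,$5,${6:--15})"
E
chmod +x d2.sh; ./d2.sh .548 .145 .29 .368 .5236
```

```text
t 4.3 q [ 0.4044  0.0354 -0.9732  1.2518 -0.0158 -1.2765] pos [0.5927 0.1823 0.1934] F [ 1.136  -1.2028  0.4787] w 0.08733463675135117
dpos [-0.0447 -0.0373  0.0966] drot [0.1965 0.1128 0.1273] tz [ 0.3575  0.4152 -0.8365]
```

{"fn": "apply_moves", "kwargs": {
  "increments": [-0.006,-0.005,0.014,0.01,0.005,0.005,-0.006,-0.005,0.014,0.02,0.01,0.015,-0.006,-0.005,0.014,0.033,0.02,0.02,-0.006,-0.005,0.014,0.033,0.02,0.02,-0.006,-0.005,0.014,0.033,0.02,0.02,-0.006,-0.005,0.014,0.033,0.02,0.02,-0.006,-0.005,0.014,0.033,0.02,0.02,0,0,0,0,0,0]
}}

```text
t: 4.97
eef_pos: [0.5936, 0.1451, 0.277]
ee_rot: [3.005, 0.576, -2.793]
force: [1.3, -0.2, 1.6]
width: 0.0877
```

```bash
./d2.sh .553 .137 .224 .368 .5236
```

```text
t 4.9667 q [ 0.5384 -0.0486 -0.511  -0.0638 -0.5202 -0.1039] pos [0.5936 0.1451 0.277 ] F [ 1.3054 -0.2069  1.6139] w 0.08765608249448384
dpos [-0.0406 -0.0081 -0.053 ] drot [0.0818 0.0862 0.0852] tz [ 0.3575  0.4152 -0.8365]
```

{"fn": "apply_moves", "kwargs": {
  "increments": [-0.01,-0.002,0,0.02,0.022,0.021,-0.01,-0.002,0,0.02,0.022,0.021,-0.01,-0.002,-0.01,0.02,0.022,0.021,-0.01,-0.002,-0.02,0.02,0.022,0.021,0,0,-0.02,0,0,0,0,0,0,0,0,0,0,0,0,0,0,0]
}}

```text
t: 5.55
eef_pos: [0.5494, 0.1484, 0.2336]
ee_rot: [2.857, 0.532, -2.778]
force: [1.0, -1.1, 0.1]
width: 0.0875
```

```bash
./d2.sh .553 .137 .224 .368 .5236
```

```text
t 5.55 q [ 0.3996 -0.0146 -0.4323 -0.442  -0.661   0.3253] pos [0.5494 0.1484 0.2336] F [ 0.9725 -1.1289  0.0889] w 0.08748332236467152
dpos [ 0.0036 -0.0114 -0.0096] drot [-0.0209  0.0006 -0.0067] tz [ 0.3575  0.4152 -0.8365]
```

Correct the small error, then descend 100 mm along the tool.

{"fn": "apply_moves", "kwargs": {
  "increments": [0.002,-0.006,-0.005,-0.01,0,-0.003,0.002,-0.006,-0.005,-0.01,0,-0.003,0,0,0,0,0,0,0.0072,0.0083,-0.0167,0,0,0,0.0072,0.0083,-0.0167,0,0,0,0.0072,0.0083,-0.0167,0,0,0,0,0,0,0,0,0]
}}

```text
t: 6.13
eef_pos: [0.5776, 0.1632, 0.1773]
ee_rot: [2.884, 0.532, -2.769]
force: [-0.1, -0.5, -0.1]
width: 0.0877
```

```bash
./d2.sh .589 .1785 .1404 .368 .5236
```

```text
t 6.1333 q [ 0.4184  0.097  -0.4464 -0.473  -0.5348  0.374 ] pos [0.5776 0.1632 0.1773] F [-0.1228 -0.4675 -0.1099] w 0.08766829710831531
dpos [ 0.0114  0.0153 -0.0369] drot [ 0.0001  0.0093 -0.0024] tz [ 0.3575  0.4152 -0.8365]
```

{"fn": "apply_moves", "kwargs": {
  "increments": [0.003,0.005,-0.013,0,0.003,0,0.003,0.005,-0.013,0,0.003,0,0.003,0.004,-0.011,0,0.003,0,0,0,0,0,0,0]
}}

```text
t: 6.47
eef_pos: [0.588, 0.1785, 0.1407]
ee_rot: [2.881, 0.526, -2.769]
force: [-0.4, -0.4, -0.5]
width: 0.088
```

```bash
./d2.sh .589 .1785 .1404 .368 .5236;  python3 - <<'E'
from h import *
a=save("scene","s2");b=save("top","t2")
c=lambda im,x,y,w=50,h=50:cv2.resize(im[y-h:y+h,x-w:x+w],None,fx=4,fy=4,interpolation=cv2.INTER_CUBIC)
cv2.imwrite("pics/crop2.png",np.hstack([c(a,345,240),c(b,270,175)])[:,:,::-1])
E
```

```text
t 6.4667 q [ 0.4277  0.169  -0.4413 -0.5237 -0.4792  0.4246] pos [0.588  0.1785 0.1407] F [-0.4498 -0.357  -0.5411] w 0.08795896300545132
dpos [ 0.001   0.     -0.0003] drot [ 0.0002  0.0023 -0.004 ] tz [ 0.3575  0.4152 -0.8365]
```

View pics/crop2.png

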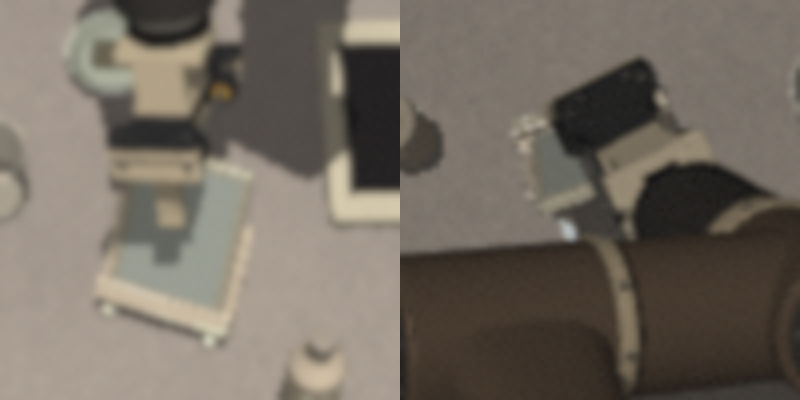

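The fingers straddle the mirror's top near its midline. Closing now.

{"fn": "apply_moves", "kwargs": {
  "increments": [0,0,0,0,0,0,0,0,0,0,0,0,0,0,0,0,0,0,0,0,0,0,0,0,0,0,0,0,0,0,0,0,0,0,0,0,0,0,0,0,0,0,0,0,0,0,0,0],
  "hand": 1,
  "force": 35
}}

```text
t: 7.23
eef_pos: [0.5893, 0.1775, 0.1471]
ee_rot: [2.882, 0.534, -2.769]
force: [0.6, 0.0, 0.7]
width: 0.0402
```

{"fn": "apply_moves", "kwargs": {
  "increments": [0,0,0,0,0,0,0,0,0,0,0,0,0,0,0,0,0,0,0,0,0,0,0,0,0,0,0,0,0,0,0,0,0,0,0,0]
}}

```text
t: 7.73
eef_pos: [0.5856, 0.1765, 0.1445]
ee_rot: [2.881, 0.526, -2.768]
force: [0.2, -0.2, -0.4]
width: 0.0119
```

Gripped at 11.9 mm. Now I'll lift along the slope, slightly away from the board, then straight up.

{"fn": "apply_moves", "kwargs": {
  "increments": [-0.0035,-0.0013,0.0094,0,0,0,-0.0035,-0.0013,0.0094,0,0,0,-0.0035,-0.0013,0.0094,0,0,0,-0.0035,-0.0013,0.0094,0,0,0,0,0,0.015,0,0,0,0,0,0.02,0,0,0,0,0,0.02,0,0,0,0,0,0.02,0,0,0,0,0,0.02,0,0,0,0,0,0.02,0,0,0,0,0,0,0,0,0]
}}

```text
t: 8.65
eef_pos: [0.564, 0.1677, 0.3105]
ee_rot: [2.882, 0.524, -2.77]
force: [1.3, -0.8, -2.4]
width: 0.012
```

```bash
./d2.sh .557 -.227 .32 -.08 0
```

```text
t 8.65 q [ 0.4724 -0.0629 -0.3402 -0.3009 -0.772   0.13  ] pos [0.564  0.1677 0.3105] F [ 1.3297 -0.7759 -2.3666] w 0.012006636976875826
dpos [-0.007  -0.3947  0.0095] drot [-0.0746  0.523  -0.4409] tz [ 0.0207  0.258  -0.9659]
```

{"fn": "apply_moves", "kwargs": {
  "increments": [0,-0.02,0.003,-0.005,0.037,-0.031,0,-0.028,0.003,-0.005,0.037,-0.031,0,-0.028,0.003,-0.005,0.037,-0.031,0,-0.028,0.003,-0.005,0.037,-0.031,0,-0.028,0.003,-0.005,0.037,-0.031,0,-0.028,0,-0.005,0.037,-0.031,0,-0.028,0,-0.005,0.037,-0.031,0,-0.028,0,-0.005,0.037,-0.031,0,-0.028,0,-0.005,0.037,-0.031,0,-0.028,0,-0.005,0.037,-0.031,0,-0.028,0,-0.005,0.037,-0.031,0,-0.028,0,-0.005,0.037,-0.031,0,-0.028,0,-0.005,0.037,-0.031,0,-0.028,0,-0.005,0.037,-0.031,0,0,0,0,0,0]
}}

```text
t: 9.9
eef_pos: [0.5528, -0.2336, 0.3325]
ee_rot: [2.878, -0.007, 3.045]
force: [1.2, -0.3, -2.8]
width: 0.0119
```

```bash
./d2.sh .557 -.227 .25 -.08 0
```

```text
t 9.9 q [-0.247   0.2577  0.1612 -0.2594 -1.5235  0.1676] pos [ 0.5528 -0.2336  0.3325] F [ 1.1778 -0.306  -2.8223] w 0.011904234402634491
dpos [ 0.0042  0.0066 -0.0825] drot [-0.0021 -0.0073  0.0171] tz [ 0.0207  0.258  -0.9659]
```

{"fn": "apply_moves", "kwargs": {
  "increments": [0.001,0.002,-0.025,0,-0.002,0.005,0.001,0.002,-0.025,0,-0.002,0.004,0.001,0.002,-0.025,0,-0.002,0.004,0.001,0.001,-0.025,0,-0.001,0.004,0,0,-0.02,0,0,0,0,0,0,0,0,0,0,0,0,0,0,0]
}}

```text
t: 10.48
eef_pos: [0.5564, -0.2295, 0.2086]
ee_rot: [2.882, 0.005, 3.054]
force: [0.0, -0.1, -2.5]
width: 0.0118
```

```bash
./d2.sh .557 -.227 .2 -.08 0;  python3 - <<'E'
from h import *
a=save("scene","s3");b=save("top","t3")
c=lambda im,x,y,w=40,h=40:cv2.resize(im[y-h:y+h,x-w:x+w],None,fx=5,fy=5,interpolation=cv2.INTER_CUBIC)
cv2.imwrite("pics/crop3.png",np.hstack([c(a,270,190),c(b,396,168)])[:,:,::-1])
for n in("mirror","slot","base","mirror_top"):
  for k in("scene","top"): print(n,k,[(np.round(d["point"],1),round(d["conf"],2)) for d in finder.landmark_of(k,n)])
E
```

```text
t 10.4833 q [-0.2388  0.3196 -0.0292 -0.27   -1.2673  0.2388] pos [ 0.5564 -0.2295  0.2086] F [ 0.0486 -0.1011 -2.466 ] w 0.01177021942793189
dpos [ 0.0006  0.0025 -0.0086] drot [0.0026 0.0052 0.0077] tz [ 0.0207  0.258  -0.9659]
mirror scene [(array([389.5, 196.1]), 0.92), (array([266.8, 184.7]), 0.71)]
mirror top [(array([269.2, 270.8]), 0.84)]
slot scene [(array([266.6, 192.6]), 0.93), (array([299.1, 140.8]), 0.75), (array([264.2, 122.3]), 0.48)]
slot top [(array([480.4, 264. ]), 0.79), (array([417.6, 262.7]), 0.67), (array([271.5, 165.4]), 0.21)]
base scene [(array([293.6, 147.9]), 0.71), (array([266.7, 199.6]), 0.65), (array([263.5, 125.3]), 0.56)]
base top [(array([422. , 257.4]), 0.87), (array([484.9, 254. ]), 0.83)]
mirror_top scene [(array([263.1, 158. ]), 0.92), (array([395., 244.]), 0.77)]
mirror_top top [(array([228.6, 218.3]), 0.87)]
```

View pics/crop3.png

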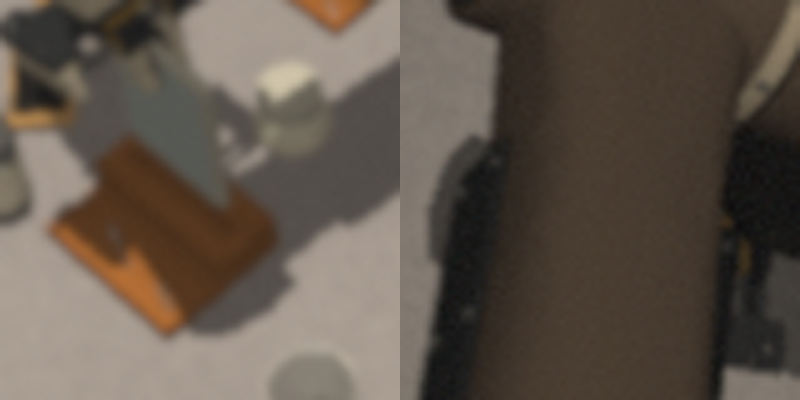

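The glass faces the tray side and the mirror hangs over the base; the top view is blocked by the arm. I'll refine with an overlay of the fitted base and the predicted mirror in the scene view.

```bash
cat > ov.py <<'E'
from fit import *
from go import R,target
from scipy.spatial.transform import Rotation
def Tb(p,X): 
    c,s=np.cos(p[2]),np.sin(p[2]); X=np.atleast_2d(X); return np.c_[c*X[:,0]-s*X[:,1]+p[0],s*X[:,0]+c*X[:,1]+p[1],X[:,2]]
def fitb():
    f=lambda p:np.concatenate([proj(c,Tb(p,X))[0]-(np.array(u)-.375)+(p[3:5] if c=="scene" else 0) for c,X,u in B]+[p[3:5]*.5])
    r=least_squares(f,[.59,-.23,-.08,0,0],loss="soft_l1",f_scale=.5); return r.x,f(r.x)[:-2].reshape(-1,2)
def rect(x0,x1,y0,y1,z): return [(x0,y0,z),(x1,y0,z),(x1,y1,z),(x0,y1,z),(x0,y0,z)]
def draw(im,cam,P,o,sc,col,off=(0,0)):
    q=((proj(cam,P)+off-o+.5)*sc-.5); cv2.polylines(im,[np.round(q*8).astype(int)],False,col,1,cv2.LINE_AA,3)
def crop(name,x,y,w,h,sc): return cv2.resize(cv2.imread(f"pics/{name}.png")[y-h:y+h,x-w:x+w],None,fx=sc,fy=sc,interpolation=cv2.INTER_CUBIC)
def mirror_pts(pos,rot,dz=.028,dy=0):
    # dz: TCP below top edge, dy: mirror centre offset along mirror y
    Rt=R.from_euler("xyz",rot)*R.from_euler("x",np.radians(15)); A=Rt.as_matrix(); mxx,mzz=-A[:,0],-A[:,2]; my=np.cross(mzz,mxx)
    o=pos+mzz*(dz-.16)+my*dy; return o,mxx,my,mzz
if __name__=="__main__":
    p,res=fitb(); print(p); print(res); print("slot",Tb(p,[-.033,0,.01]))
    ims=[]
    for nm,cam,x,y in(("scene0","scene",265,195),("t0","top",396,168),("s3","scene",265,185)):
        im=crop("top0" if nm=="t0" else nm,x,y,26,40,10) if 0 else crop("top0" if nm=="t0" else nm,x,y,28,28,9)
        o=np.array([x-28,y-28]); off=p[3:5] if cam=="scene" else (0,0)
        if nm!="s3" or 1:
            for r in(rect(-.066,0,-.075,.075,.045),rect(0,.06,-.075,.075,.014),rect(-.041,-.025,-.0595,.0595,.045)): draw(im,cam,Tb(p,r),o,9,(0,255,0),off)
        if nm=="s3":
            s=arm.get_state(); m,mxx,my,mzz=mirror_pts(s["eef_pos"],s["ee_rot"]); print("mirror",m,mxx,my,mzz)
            P=[m+.006*mxx+a*my+b*mzz for a,b in((-.055,.16),(-.055,0),(.055,0),(.055,.16),(-.055,.16))]; draw(im,cam,np.array(P),o,9,(0,0,255),off)
        ims.append(im)
    W=np.hstack([ims[0],ims[2]]); W=cv2.resize(W,(800,400)) ; cv2.imwrite("pics/ov.png",np.hstack([ims[0][:,100:],ims[2][:,60:460]])); cv2.imwrite("pics/ovt.png",ims[1])
E
python3 ov.py
```

```text
[ 0.5909 -0.2313 -0.0821  0.642   1.0724]
[[ 0.3028 -0.3694]
 [ 0.5992 -2.0854]
 [-0.8926 -0.3741]
 [-0.5208  0.0555]
 [ 0.1477  0.2793]
 [ 0.0687 -0.0472]
 [-0.0113 -0.4911]
 [ 0.4758 -1.4974]
 [-0.0222  0.3542]
 [-0.5649  0.444 ]
 [-0.0841  0.0267]
 [-0.018   0.1636]
 [-0.107   0.9814]
 [ 0.6751 -0.1515]
 [-1.2507  0.6448]]
slot [[ 0.5581 -0.2286  0.01  ]]
mirror [ 0.5577 -0.2299  0.0773] [ 0.9961 -0.0874  0.0071] [ 0.0875  0.9962 -0.0019] [-0.0069  0.0025  1.    ]
```

View pics/ov.png

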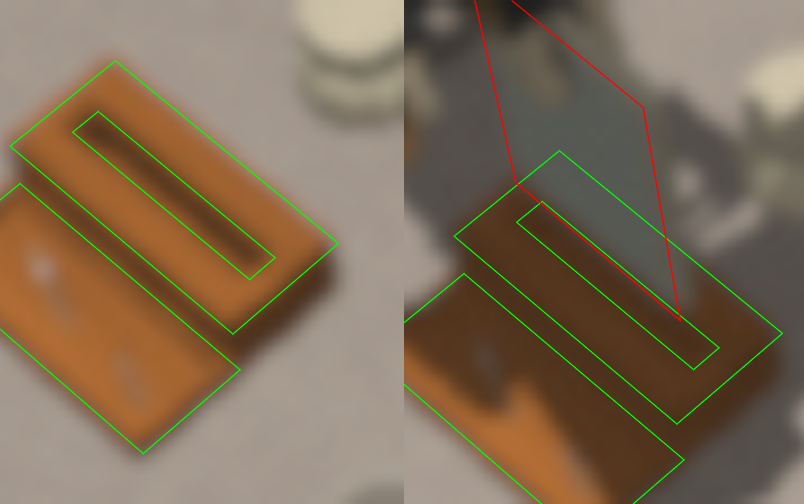

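View pics/ovt.png

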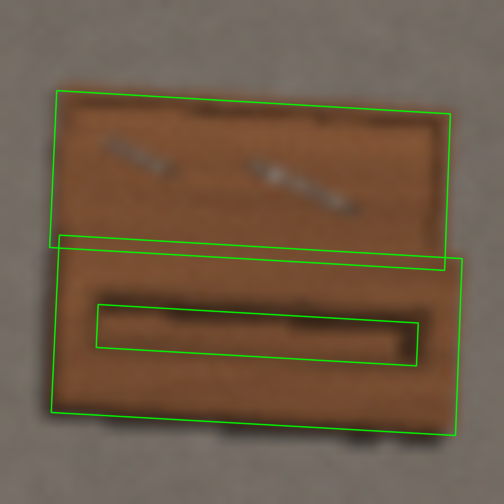

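The base overlay agrees within about 1 px, with yaw perhaps slightly over-rotated. The mirror's right edge sits about 1–2 px to the right of prediction, so I'll take one enhanced look at its bottom edge.

```bash
python3 - <<'E'
from ov import *
im=cv2.imread("pics/s3.png")[155:207,247:285+6]
im=cv2.resize(im,None,fx=11,fy=11,interpolation=cv2.INTER_CUBIC)
im=cv2.convertScaleAbs(im,alpha=1.9,beta=-60)
for i in range(0,im.shape[1],55): cv2.line(im,(i,0),(i,6),(0,255,255),1); cv2.putText(im,str(247+i//11),(i,18),0,.35,(0,255,255),1)
for i in range(0,im.shape[0],55): cv2.line(im,(0,i),(6,i),(0,255,255),1); cv2.putText(im,str(155+i//11),(8,i+5),0,.35,(0,255,255),1)
cv2.imwrite("pics/enh.png",im)
E
```

```text
(no output)
```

View pics/enh.png

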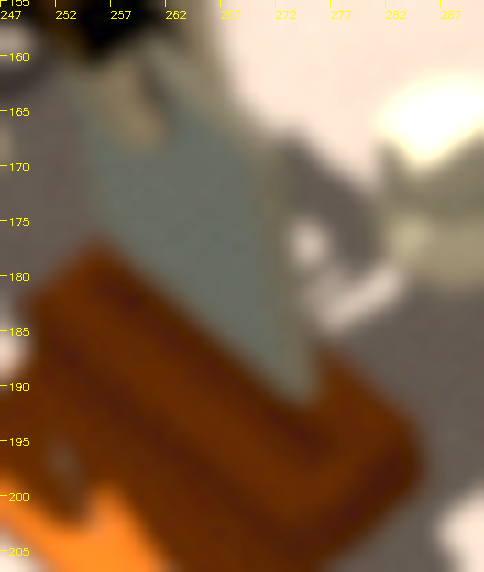

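Bottom corners are at about (256,175) and (275,192), against predicted (256,177) and (274,193). The network's mirror origin (266.8,184.7) also agrees within about 0.5 px. That's close enough to descend gently while watching the force.

{"fn": "apply_moves", "kwargs": {
  "increments": [0,0.001,-0.01,0.002,-0.004,0.006,0,0,-0.01,0,-0.003,0,0,0,-0.008,0,0,0,0,0,-0.005,0,0,0,0,0,-0.005,0,0,0,0,0,0,0,0,0]
}}

```text
t: 11.48
eef_pos: [0.5563, -0.2283, 0.1666]
ee_rot: [2.879, 0.014, 3.06]
force: [1.4, -0.6, -3.1]
width: 0.0117
```

```bash
./d2.sh .558 -.2286 .142 -.082 0
```

```text
t 11.4833 q [-0.2407  0.3502 -0.082  -0.2836 -1.1819  0.2751] pos [ 0.5563 -0.2283  0.1666] F [ 1.4486 -0.5539 -3.0944] w 0.011685383285641051
dpos [ 0.0017 -0.0003 -0.0246] drot [-0.0001  0.0142 -0.0006] tz [ 0.0212  0.2579 -0.9659]
```

No contact so far, and the lower edge should now be about 10 mm inside the mouth. I'll straighten the small tilt and continue in small steps.

{"fn": "apply_moves", "kwargs": {
  "increments": [0.001,0,0,0,0.007,0,0.001,0,0,0,0.007,0,0,0,-0.005,0,0,0,0,0,-0.005,0,0,0,0,0,0,0,0,0]
}}

```text
t: 11.9
eef_pos: [0.5592, -0.2286, 0.1558]
ee_rot: [2.88, -0.001, 3.06]
force: [0.1, 0.4, -4.0]
width: 0.0118
```

```bash
./d2.sh .558 -.2286 .142 -.082 0
```

```text
t 11.9 q [-0.2373  0.3706 -0.079  -0.2798 -1.1779  0.271 ] pos [ 0.5592 -0.2286  0.1558] F [ 0.0962  0.4482 -3.9619] w 0.011809323879669457
dpos [-0.0012 -0.     -0.0138] drot [ 0.0003 -0.001  -0.0008] tz [ 0.0212  0.2579 -0.9659]
```

{"fn": "apply_moves", "kwargs": {
  "increments": [-0.0005,0,-0.004,0,0,0,-0.0005,0,-0.004,0,0,0,0,0,-0.003,0,0,0,0,0,0,0,0,0]
}}

```text
t: 12.23
eef_pos: [0.5588, -0.23, 0.1462]
ee_rot: [2.883, 0.002, 3.062]
force: [0.5, 0.9, -2.4]
width: 0.012
```

{"fn": "apply_moves", "kwargs": {
  "increments": [0,0.0005,-0.003,0,0,0,0,0,-0.002,0,0,0,0,0,0,0,0,0]
}}

```text
t: 12.48
eef_pos: [0.5589, -0.232, 0.1457]
ee_rot: [2.887, 0.005, 3.064]
force: [-0.9, -0.1, -4.4]
width: 0.0118
```

{"fn": "apply_moves", "kwargs": {
  "increments": [0,0.002,-0.003,0,0,0,0,0.001,-0.003,0,0,0,0,0,0,0,0,0]
}}

```text
t: 12.73
eef_pos: [0.5596, -0.233, 0.1458]
ee_rot: [2.894, 0.011, 3.066]
force: [-1.3, 0.2, -4.3]
width: 0.0123
```

```bash
./d2.sh .558 -.2286 .142 -.082 0; python3 - <<'E'
from h import *
a=save("scene","s4")
im=cv2.resize(a[150:210,235:295],None,fx=10,fy=10,interpolation=cv2.INTER_CUBIC)
cv2.imwrite("pics/crop4.png",cv2.convertScaleAbs(im,alpha=1.7,beta=-50)[:,:,::-1])
for n in("mirror","slot","mirror_top"): print(n,[(np.round(d["point"],1),round(d["conf"],2)) for d in finder.landmark_of("scene",n)])
E
```

```text
t 12.7333 q [-0.2367  0.3745 -0.0988 -0.2714 -1.1415  0.2818] pos [ 0.5596 -0.233   0.1458] F [-1.2979  0.1561 -4.2563] w 0.012304275164270849
dpos [-0.0016  0.0044 -0.0038] drot [ 0.0148  0.0099 -0.0066] tz [ 0.0212  0.2579 -0.9659]
mirror [(array([264.5, 194. ]), 0.85), (array([370.4, 291.5]), 0.6), (array([441.2, 292.1]), 0.36), (array([239.7, 158.1]), 0.28)]
slot [(array([266.1, 191.8]), 0.59), (array([299.2, 140.3]), 0.58), (array([259. , 167.2]), 0.42)]
mirror_top [(array([262. , 167.3]), 0.67), (array([397.6, 246.1]), 0.67)]
```

View pics/crop4.png

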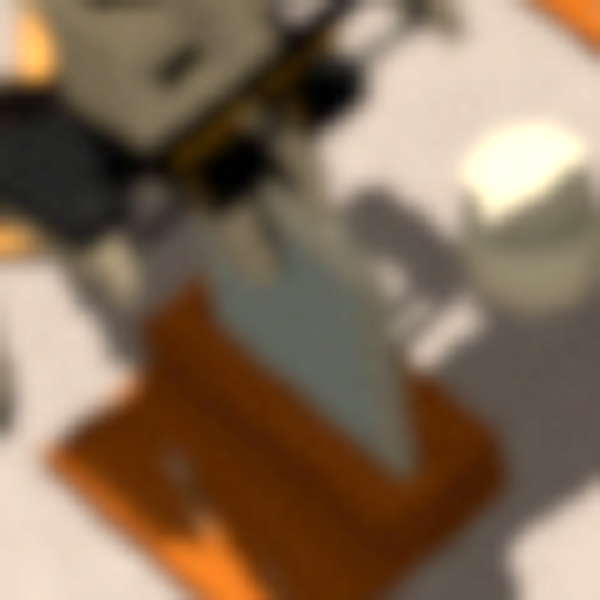

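The mirror spans the slot: the near edge runs from (256.5,181.5) to (275.5,197.5), matching the mouth corners. Descent has stopped at TCP z ≈ 0.1458. Recomputing the grip depth at closure gives about 22.6 mm, so the floor should be met at TCP ≈ 0.147. I'll back off, restore the pose and press again to tell floor from jam.

{"fn": "apply_moves", "kwargs": {
  "increments": [-0.001,0.002,0.003,0.007,0.005,-0.003,-0.001,0.002,0.003,0.007,0.005,-0.003,0,0,0,0,0,0]
}}

```text
t: 13.18
eef_pos: [0.5587, -0.2283, 0.1502]
ee_rot: [2.879, -0.0, 3.059]
force: [0.7, 0.4, -3.5]
width: 0.0117
```

```bash
./d2.sh .558 -.2286 .142 -.082 0; python3 - <<'E'
from ov import *
p,_=fitb()
for z in(.17,.18,.19): print(z,proj("scene",[.5581,-.2286,z])+p[3:5])
E
```

```text
t 13.1833 q [-0.2382  0.3747 -0.086  -0.2827 -1.1671  0.2744] pos [ 0.5587 -0.2283  0.1502] F [ 0.7436  0.4487 -3.544 ] w 0.011695638989973743
dpos [-0.0007 -0.0003 -0.0082] drot [-0.001  -0.0004  0.0009] tz [ 0.0212  0.2579 -0.9659]
0.17 [[263.0911 170.2998]]
0.18 [[262.7745 168.7823]]
0.19 [[262.4549 167.2502]]
```

{"fn": "apply_moves", "kwargs": {
  "increments": [0,0,-0.006,0,0,0,0,0,-0.006,0,0,0]
}}

```text
t: 13.35
eef_pos: [0.5617, -0.2289, 0.1434]
ee_rot: [2.881, 0.007, 3.061]
force: [-7.5, 6.8, 56.3]
width: 0.0122
```

```bash
./d2.sh .558 -.2286 .142 -.082 0
```

```text
t 13.35 q [-0.2377  0.3817 -0.0914 -0.2842 -1.1485  0.2821] pos [ 0.5617 -0.2289  0.1434] F [-7.4698  6.7584 56.3406] w 0.012175633639373818
dpos [-0.0037  0.0003 -0.0014] drot [ 0.0014  0.0066 -0.0017] tz [ 0.0212  0.2579 -0.9659]
```

A firm vertical push (56 N) with under 4 mm of lateral shift, at a height consistent with the slot floor. I'll relax the force, re-centre slightly, and let it settle before opening.

{"fn": "apply_moves", "kwargs": {
  "increments": [0,0,0.0015,0,0,0,-0.0015,0,0,0,-0.003,0,-0.001,0,0,0,-0.003,0,0,0,0,0,0,0]
}}

```text
t: 13.68
eef_pos: [0.5587, -0.2284, 0.1446]
ee_rot: [2.88, 0.013, 3.062]
force: [-0.2, -0.8, -3.3]
width: 0.0113
```

{"fn": "apply_moves", "kwargs": {
  "increments": [0,0,0,0,0,0,0,0,0,0,0,0,0,0,0,0,0,0,0,0,0,0,0,0,0,0,0,0,0,0,0,0,0,0,0,0,0,0,0,0,0,0],
  "hand": 0.3
}}

```text
t: 14.27
eef_pos: [0.5593, -0.2283, 0.1434]
ee_rot: [2.879, 0.013, 3.062]
force: [-1.1, -0.3, 0.5]
width: 0.0532
```

```bash
./d2.sh .558 -.2286 .30 -.082 0
```

```text
t 14.2667 q [-0.2391  0.3756 -0.0998 -0.2876 -1.1411  0.2879] pos [ 0.5593 -0.2283  0.1434] F [-1.0898 -0.3108  0.4513] w 0.05316281476748578
dpos [-0.0013 -0.0003  0.1566] drot [ 0.0007  0.0132 -0.0025] tz [ 0.0212  0.2579 -0.9659]
```

{"fn": "apply_moves", "kwargs": {
  "increments": [0,-0.003,0.01,0,0,0,0,-0.005,0.018,0,0,0,0,-0.005,0.02,0,0,0,0,-0.005,0.02,0,0,0,0,-0.005,0.02,0,0,0,0,-0.005,0.025,0,0,0,0,-0.005,0.025,0,0,0,0,0,0.03,0,0,0,0,0.03,0.03,0,0,0,0,0.035,0,0,0,0,0,0.035,0,0,0,0,0,0.035,0,0,0,0,0,0.035,0,0,0,0,0,0.035,0,0,0,0,0,0.035,0,0,0,0,0,0,0,0,0,0,0,0,0,0,0]
}}

```text
schema error: expected a multiple of 6 numbers
```

```bash
python3 - <<'E'
from ov import *
a=save("scene","s5");b=save("top","t5"); s=arm.get_state(); print(s["eef_pos"],s["force"],s["t"])
p,_=fitb(); ims=[]
for nm,cam,x,y in(("s5","scene",265,185),("t5","top",396,168)):
    o=np.array([x-36,y-36]); im=cv2.convertScaleAbs(crop(nm,x,y,36,36,11//2*2-0),alpha=1.4,beta=-20) if 0 else crop(nm,x,y,36,36,11)
    ims.append(cv2.resize(im,(400,400)))
cv2.imwrite("pics/fin.png",np.hstack(ims))
for k in("scene","top"):
  for n in("mirror","mirror_top","slot"): print(k,n,[(np.round(d["point"],1),round(d["conf"],2)) for d in finder.landmark_of(k,n)])
for z in(.01,.17):print(z,proj("scene",[.5581,-.2286,z])+p[3:5],proj("top",[.5581,-.2286,z]))
E
```

```text
[ 0.5593 -0.2283  0.1434] [1.0772 0.2877 1.1616] 14.3667
scene mirror [(array([270.1, 194.7]), 0.89), (array([394.6, 194.9]), 0.6)]
scene mirror_top [(array([396.5, 247.7]), 0.75), (array([262.5, 168.3]), 0.53)]
scene slot [(array([265.3, 191.5]), 0.81), (array([300.1, 139.4]), 0.66)]
top mirror [(array([272.6, 271.8]), 0.76)]
top mirror_top [(array([229.6, 217.3]), 0.8)]
top slot [(array([420.3, 262. ]), 0.96), (array([479.7, 260. ]), 0.89)]
0.01 [[267.7834 192.7405]] [[394.4018 178.0286]]
0.17 [[263.0911 170.2998]] [[402.8709 171.5769]]
```

View pics/fin.png

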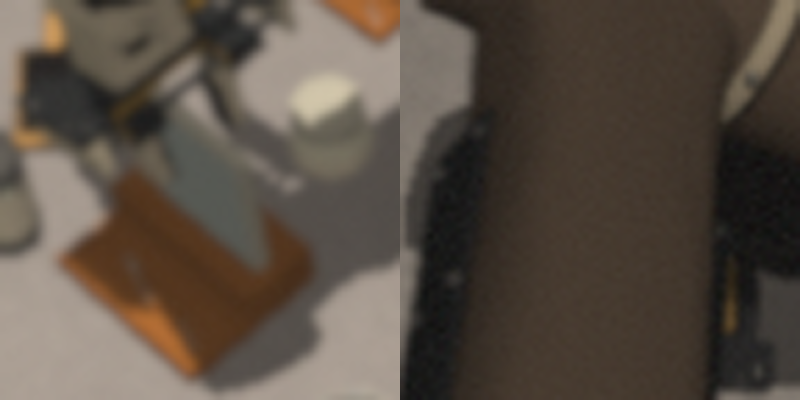

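The move was refused because of a miscounted list. The picture shows the mirror standing in the slot with the fingers open around it. Retracting now.

{"fn": "apply_moves", "kwargs": {
  "increments": [0,-0.003,0.01,0,0,0,0,-0.005,0.018,0,0,0,0,-0.005,0.02,0,0,0,0,-0.005,0.02,0,0,0,0,-0.005,0.02,0,0,0,0,-0.005,0.025,0,0,0,0,-0.005,0.025,0,0,0,0,0,0.03,0,0,0]
}}

```text
t: 15.33
eef_pos: [0.5545, -0.2623, 0.3159]
ee_rot: [2.877, 0.001, 3.062]
force: [1.2, -0.2, -0.5]
width: 0.0613
```

{"fn": "apply_moves", "kwargs": {
  "increments": [0,0.03,0.01,0,0,0,0,0.035,0,0,0,0,0,0.035,0,0,0,0,0,0.035,0,0,0,0,0,0.035,0,0,0,0,0,0.035,0,0,0,0,0,0.035,0,0,0,0,0,0.035,0,0,0,0,0,0.035,0,0,0,0,0,0,0,0,0,0]
}}

```text
t: 16.17
eef_pos: [0.5537, 0.0529, 0.3454]
ee_rot: [2.882, 0.022, 3.053]
force: [-0.0, -0.8, -0.6]
width: 0.0611
```

```bash
python3 - <<'E'
from ov import *
a=save("scene","s6");b=save("top","t6"); s=arm.get_state(); print(s["eef_pos"],s["force"],s["t"])
p,_=fitb(); ims=[]
for nm,cam,x,y in(("s6","scene",265,188),("t6","top",396,168)):
    o=np.array([x-30,y-30]); im=crop(nm,x,y,30,30,13); off=p[3:5] if cam=="scene" else (0,0)
    c,sn=np.cos(p[2]),np.sin(p[2])
    for z in(.01,.17): draw(im,cam,Tb(p,rect(-.039,-.027,-.055,.055,z)) ,o,13,(0,0,255) if z>.1 else (0,255,0),off)
    ims.append(cv2.resize(im,(400,400)))
cv2.imwrite("pics/fin2.png",np.hstack(ims))
for k in("scene","top"):
  for n in("mirror","mirror_top"): print(k,n,[(np.round(d["point"],1),round(d["conf"],2)) for d in finder.landmark_of(k,n)])
E
```

```text
[0.554  0.0495 0.3455] [-0.615  -0.2988  0.0658] 16.2667
scene mirror [(array([393. , 195.4]), 0.66), (array([267.8, 196. ]), 0.55)]
scene mirror_top [(array([397. , 246.4]), 0.88), (array([261.5, 166.7]), 0.85)]
top mirror [(array([394.4, 172.3]), 0.93), (array([272.7, 271.3]), 0.83)]
top mirror_top [(array([229.3, 219.7]), 0.88), (array([402.2, 171.9]), 0.6)]
```

View pics/fin2.png

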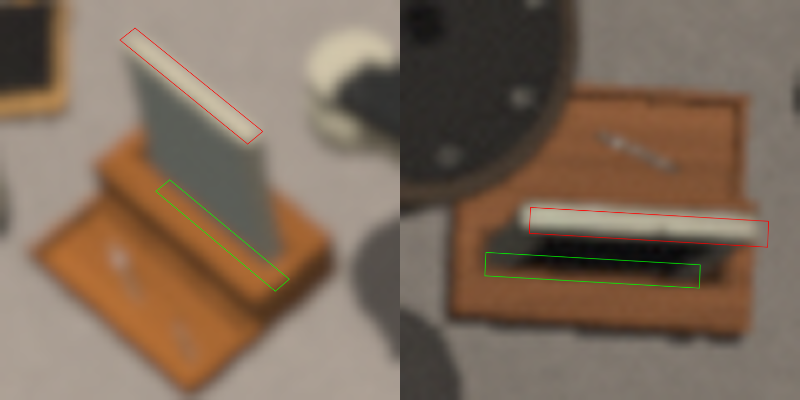

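The mirror's top edge lies on the predicted outline (fully seated and upright, z = 0.17 m) in both views, within about 1 px. The arm is clear, so I'm handing in.

```bash
python3 -c "
from station import arm
print(arm.job_done())"
```

```text
the job is handed in; nothing more can be done
None
```

The mirror is off the rest and standing upright in the slot of the large base, with the glass facing the tray. I handed the job in at about 16.3 s of the 48 s.

**What I did:** My first grasp pose ran into the wrist joint's limit. I backed off, worked out the arm's kinematics from the logged states, and gripped the top edge with the tool leaning 15° in the mirror's plane. I then lifted the mirror, turned it, lowered it to the slot floor, opened the fingers and moved clear.

**Last checks:**
- **Seating:** In both views the mirror's top edge lies within about 1 px (a few mm) of where a fully lowered, upright mirror should show. This does not confirm the 5 mm limit by itself. The firm stop near the expected floor height supports it.
- **Robot:** It stood clear of everything, and the force reading was near zero.
- **Other things on the counter:** None of them was near the arm's path, but I did not measure their positions again.

**What failed or disagreed:**
- One push against the slot floor reached about 56 N at the wrist, under the 120 N limit. It was higher than I intended.
- One move call was refused because of a miscounted list, and I sent it again.
- The scene camera read about 1 px off against the top camera.
- The network's point for the mirror's top edge in the scene view was about 3 px off the fit, so I relied on the overlay instead.

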